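# Load the rotary abrader for a wear test

### The arm

A 7-joint arm with a two-finger parallel gripper is mounted at the origin on a cart in front of the work surface, level with it; the furniture and walls round the work are solid. World frame = base frame: x ahead of the robot, y to its left, z up, the work surface at z = 0. Lengths are in m, angles in rad, forces in N, time in s.
With the tool pointing down it reaches from about 0.425 to 0.825 m from the base axis. Payload 3.6 kg.
Tool frame: the origin (TCP) lies at the very end of the fingers, on their centre line; the grasp point (between the pads) lies 19 mm behind it; z points along the fingers, y is the line along which they close (so a half turn about z gives the same grasp; the last joint's range is limited). The gripper opens to 93 mm and grips with 3 to 60 N. Pads are 15 mm wide; open, the fingers measure 128 mm over their backs; the gripper's body (75 mm by 188 mm) begins 65 mm behind the grasp point.
Start: joints at [1.21, 0.615, -0.013, 1.423, 0.008, 1.103, -0.04], TCP at [0.213, -0.614, 0.182] pointing down, gripper open.
Joint ranges: [-3.12, 3.12], [-0.3, 2.06], [-1.34, 1.32], [0.26, 2.42], [-1.36, 4.5], [0.01, 1.98], [-2.84, 2.84]. Speed limits (rad/s): [2.79, 2.79, 3.14, 3.14, 3.14, 3.14, 3.14].

### API

Orientations are given as a unit quaternion [w, x, y, z].
In Python, from rig import arm gives the robot as it stands. The module is installed in compiled form; this text tells all that it offers. Calls block until the motion is done:
- arm.move_ptp(position, orientation): joint-space move of the TCP to a pose.
- arm.move_linear(position, speed=0.15, frame=None, stop_force=None): straight line of the TCP; frame=None keeps the orientation; speed is the mean speed in m/s. With stop_force (N) it stops when the force on the tool has changed by that much, and returns True; else False.
- arm.goto_joints(angles): joint-space move.
- arm.set_gripper(opening, newtons=None): finger opening in m; newtons is the grip in N (None keeps the last); returns when the fingers have stopped.
- arm.pause(seconds).
- arm.inverse_kinematics(position, orientation): joint angles nearest the present ones, or None.
- arm.sense(): the state.
- arm.grab_frame(name): name is "scene" or "top"; returns (picture, depth): 400x640x3 uint8, blue, green, red; 400x640 float32, m along the optical axis (not along the pixel's ray), 0 where there is no reading.
- arm.get_calibration(name): a dict with "camera_matrix" (3x3 intrinsics, pixels), "k1" (the pictures are not rectified: a ray, as slopes to the right and down, at radius r is drawn at 1 + k1 r^2 times it, then the intrinsics apply), "world_to_cam" (4x4, takes a point from world to camera coordinates). Camera axes: x right, y down, z forward; pixel columns grow to the right and rows downward; lengths in m; the calibration is good to about 2 mm. A picture is of the moment at which its call begins. get_calibration takes no time and is no camera call.
A pose or a line that the arm cannot do raises arm.IKError and nothing moves.
- arm.sign_off(): hands the job in; it is judged then, once.
Trained networks look in the newest picture that a camera, given by its name, has taken for a name from the list of things; names that differ only in an ending like _2 or _b are one class to them, and where a whole thing is asked for, a point or a joint stands for the part that bears it (a point fixed in the world has none). Each returns a list of dicts, best first, with "score" (0 to 1); they miss things now and then, are a little off and sometimes report something else, mostly with a low value. They report only what shows in the picture. A call takes as long as a camera call. They do not tell look-alikes from the thing itself.
- arm.cut_out(camera, label): "region" (400x640 bool, what is visible of it) and "bbox" ([left, top, right, bottom] in pixels, round what is visible of it).
The state is a dict: "time": time; "joint_positions": joint angles; "dq": joint speeds; "tau": joint torques, N m; "tcp_pos": TCP position; "orientation": TCP orientation; "wrist_force": force on the tool from outside, world axes, zero at the start; "wrist_torque": the same for the moment, N m; "opening": finger opening in m; "finger_force": force on a finger pad.
Only numpy, scipy, OpenCV 4.12 (cv2) and the standard library are available. Lean on these libraries where they do the work, as an engineer would, in place of code of your own. Each camera call takes 0.05 s, during which the arm holds its last target. There are 200 camera calls.

### The job

Set the abrader up for a wear test: put the round specimen holder on the drive spindle, turning it until its keyway lines up with the spindle's key and it drops fully home on the flange. Then lower the loading arm gently, without letting it fall, until its abrasive wheel rests on the specimen, and stand the largest of the three weights upright in the arm's pan. Leave the two smaller weights and the dial gauge where they are.

Things in the scene. Friction and masses are not known exactly. Their poses are not given: they have to be found in the camera images.
- abrader: Rotary abrader, a fixed white bench instrument about 230 mm long (x) by 196 mm wide (y), deck 70 mm high, sloping control panel at the front. Origin: on the worktop directly under the spindle axis; x points to its back, away from the panel, z up. The loading arm's pivot bracket stands at the back left of the deck.
- spindle: The abrader's steel drive spindle, upright in the middle of the deck, held still by its drive. Origin on the deck, 70 mm above the worktop, on the axis; z up. A flange (80 mm diameter, 5 mm thick) carries a shaft of 20 mm diameter that ends 18.5 mm above the flange's top with a 2 mm chamfer. Its key and the index line on the flange point along its own +x, which differs from start to start.
- spindle_seat (a point): Centre of the flange's top face, on the spindle axis, 75 mm above the worktop; same axes as the spindle. The seated holder's origin lies here.
- spindle_key (a point): Top of the spindle's parallel key, 13 mm out from the axis along the spindle's +x and 11 mm above the flange's top. The key is 6 mm wide (3 mm in the top 2 mm) and reaches 17 mm from the axis; the bare shaft above it centres the holder before the key engages.
- holder: Loose specimen holder, 0.35 kg: aluminium drum (80 mm diameter, 20 mm high) under an 8 mm plate with clamp ring (106 mm diameter), a light grey specimen disc (face 31 mm above the underside) and a round nut in the middle. Origin: centre of the underside, z up. Home, its origin is at spindle_seat and its +x along the spindle's +x; not lined up, it rests 11 mm higher on the key.
- holder_nut (a point): Middle of the holder's round knurled clamp nut, on its axis, 44 mm above the underside. The nut is 34 mm in diameter and reaches from 33 to 55 mm above the underside; grip the holder by it, at any angle.
- holder_keyway (a point): Mouth of the keyway in the holder's underside, 13 mm out along the holder's own +x. The keyway is 8.5 mm wide and reaches 19 mm from the axis; the blind bore is 22 mm in diameter and 20 mm deep. Seen from above, the screw lug on the clamp ring, which sticks out to 64 mm from the axis, stands exactly over the keyway.
- load_arm (a joint): Loading arm: hinge about the abrader's y axis through load_pivot. 0: level, pointing to the front, wheel on the specimen of a seated holder; 1.57: upright; stops at 1.9 and -0.15. It starts raised, leaning slightly back (1.6 to 1.8), held by 0.08 N m of friction; let go well below upright, it falls (0.3 kg, centre of mass about 80 mm from the pivot).
- load_pivot (a point): Point on the arm's hinge axis in the middle of its bar (10 mm wide, 14 mm high), 126 mm above the worktop, 85 mm behind and 70 mm to the left of the spindle axis. Its x axis runs along the bar from the grip to the pivot, its y axis is the hinge axis.
- load_grip (a point): Centre of the black cross grip at the arm's free end, 160 mm from the pivot: a barrel 26 mm long, lying along the hinge direction (its y axis), 18 mm in diameter. Pinch it from above on its two flat ends; the bar then passes between the fingers and the grip turns between the pads as the arm swings. Same axes as load_pivot.
- load_pan (a point): Centre of the floor of the round weight pan on the arm (inside diameter 44 mm, rim 3 mm high), 85 mm from the pivot; z is up when the arm is level, then 138 mm above the worktop. The wheel (40 mm diameter, 12 mm wide) is 35 mm nearer the spindle, its top 8 mm above this floor: a gripper closing along the abrader's x has most room.
- weight_500g: The largest weight, brass-toned, 38 mm diameter, 42 mm high with a necked knob on top, 0.5 kg. Origin: centre of its base, z up.
- weight_200g: Middle weight, steel, 28 mm diameter, 33 mm high. Origin: centre of its base. Stays where it is.
- weight_100g: Smallest weight, steel, 22 mm diameter, 27 mm high. Origin: centre of its base. Stays where it is.
- thickness_gauge: Dial thickness gauge lying on its back on the worktop, 95 x 69 x 22 mm, origin at the centre of its underside. Stays where it is.
There are look-alikes about, which are no part of the job. Leave any black look-alike of the weight_500g alone.

How it is judged:
By the outcome, as a careful person would: the job done as asked, in the order asked, and still so for the second after the job is handed in, with the robot touching nothing.
It also fails if it takes over 66 s, if anything falls off the work surface, if the arm or the gripper's body presses on something with over 40 N, if the wrist force passes 120 N, or if a joint passes its speed limit or range.

## Working session

There is one attempt and no reset: what is moved stays moved. The work goes in short steps, each a Python script; the robot and the scene stay as the last script left them, time stands still between calls to the robot, and variables do not carry over. Pictures are saved under pics/ and viewed, at most 10 in all, crops included, and the job is handed in when it is done.

```bash
mkdir -p pics; cat > h.py <<'E'
import numpy as np, cv2
from rig import arm
def cal(n):
    c=arm.get_calibration(n); return np.array(c["camera_matrix"]),c["k1"],np.array(c["world_to_cam"])
def pts(n,depth,mask):
    K,k1,T=cal(n); v,u=np.nonzero(mask&(depth>0)); z=depth[v,u]
    p=cv2.undistortPoints(np.stack([u,v],1).astype(float)[:,None],K,np.array([k1,0,0,0.]))[:,0]
    P=np.c_[p*z[:,None],z,np.ones(len(z))]
    return (P@np.linalg.inv(T).T)[:,:3]
def proj(n,P):
    K,k1,T=cal(n); P=np.atleast_2d(P).astype(float)
    r,_=cv2.Rodrigues(T[:3,:3]); return cv2.projectPoints(P,r,T[:3,3],K,np.array([k1,0,0,0.]))[0][:,0]
E
cat > look.py <<'E'
from h import *
import pickle
D={}
for n in("scene","top"):
    im,d=arm.grab_frame(n); cv2.imwrite(f"pics/{n}0.png",im); D[n]=(im,d)
    K,k1,T=cal(n); print(n,np.linalg.inv(T)[:3,3].round(3),np.linalg.inv(T)[:3,:3].round(2).tolist(),K[0,0],k1)
    for l in["abrader","spindle","holder","holder_nut","load_arm","load_grip","load_pan","weight_500g","weight_200g","weight_100g","thickness_gauge"]:
        for r in arm.cut_out(n,l)[:4]:
            m=np.array(r["region"]); P=pts(n,d,m)
            D[n,l,tuple(r["bbox"])]=m
            if len(P): print(n,l,round(r["score"],2),np.round(r["bbox"]).tolist(),"med",np.median(P,0).round(3),"lo",np.percentile(P,2,axis=0).round(3),"hi",np.percentile(P,98,axis=0).round(3))
pickle.dump(D,open("d0.pkl","wb"))
E
python3 look.py
```

```text
scene [0.118 0.627 0.938] [[-0.82, -0.43, 0.37], [-0.57, 0.62, -0.54], [0.0, -0.66, -0.75]] 453.5964905175025 -0.1310507016285251
scene abrader 0.92 [324.0, 76.0, 424.0, 194.0] med [ 0.533 -0.189  0.07 ] lo [ 0.411 -0.394  0.002] hi [ 0.64  -0.137  0.263]
scene abrader 0.41 [330.0, 76.0, 354.0, 132.0] med [ 0.608 -0.17   0.219] lo [ 0.593 -0.549 -0.032] hi [ 0.792 -0.152  0.294]
scene spindle 0.61 [363.0, 129.0, 390.0, 153.0] med [ 0.521 -0.244  0.076] lo [ 0.488 -0.285  0.071] hi [ 0.561 -0.212  0.095]
scene holder 0.73 [313.0, 224.0, 359.0, 261.0] med [0.446 0.085 0.032] lo [0.396 0.03  0.023] hi [0.5   0.128 0.057]
scene holder_nut 0.75 [312.0, 222.0, 355.0, 261.0] med [0.446 0.085 0.032] lo [0.394 0.027 0.   ] hi [0.501 0.128 0.057]
scene load_arm 0.86 [329.0, 79.0, 357.0, 133.0] med [ 0.608 -0.17   0.219] lo [ 0.593 -0.352  0.02 ] hi [ 0.719 -0.152  0.294]
scene load_arm 0.47 [364.0, 135.0, 388.0, 151.0] med [ 0.52  -0.244  0.077] lo [ 0.488 -0.283  0.072] hi [ 0.559 -0.214  0.095]
scene load_arm 0.42 [315.0, 226.0, 358.0, 260.0] med [0.445 0.085 0.032] lo [0.396 0.029 0.025] hi
[... 2163 characters left out ...]
 417.0, 177.0] med [ 0.609 -0.173  0.222] lo [ 0.594 -0.235  0.001] hi [ 0.675 -0.149  0.295]
top load_pan 0.55 [404.0, 186.0, 429.0, 214.0] med [ 0.522 -0.246  0.075] lo [ 0.488 -0.284  0.067] hi [ 0.558 -0.211  0.093]
top load_pan 0.29 [296.0, 210.0, 327.0, 248.0] med [0.448 0.08  0.031] lo [0.399 0.033 0.003] hi [0.498 0.127 0.057]
top weight_200g 0.61 [267.0, 214.0, 276.0, 223.0] med [0.474 0.206 0.024] lo [0.462 0.195 0.005] hi [0.487 0.216 0.037]
top weight_100g 0.59 [241.0, 206.0, 247.0, 217.0] med [0.49  0.287 0.02 ] lo [0.481 0.278 0.   ] hi [0.5   0.301 0.031]
top thickness_gauge 0.61 [214.0, 158.0, 242.0, 188.0] med [0.626 0.357 0.017] lo [0.585 0.311 0.003] hi [0.66  0.393 0.026]
```

```bash
python3 - <<'E'
import cv2,numpy as np
s=cv2.imread("pics/scene0.png");t=cv2.imread("pics/top0.png")
z=lambda im,x0,y0,x1,y1,k:cv2.resize(im[y0:y1,x0:x1],None,fx=k,fy=k,interpolation=cv2.INTER_CUBIC)
cv2.imwrite("pics/a.png",z(s,170,60,440,260+100,2)[:600])   # 540x600
a=z(t,200,140,460,260,3); cv2.imwrite("pics/b.png",a)
c=np.hstack([z(t,288,204,336,252,8),z(t,396,180,436,220,9.6)]);cv2.imwrite("pics/c.png",c)
E
```

```text
(no output)
```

View pics/a.png

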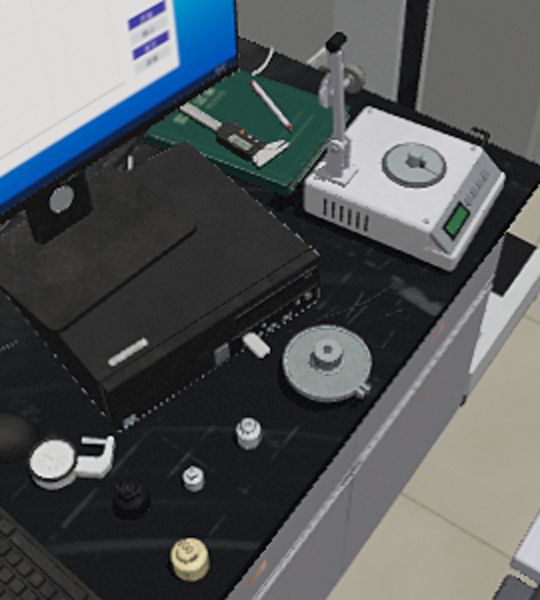

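View pics/b.png

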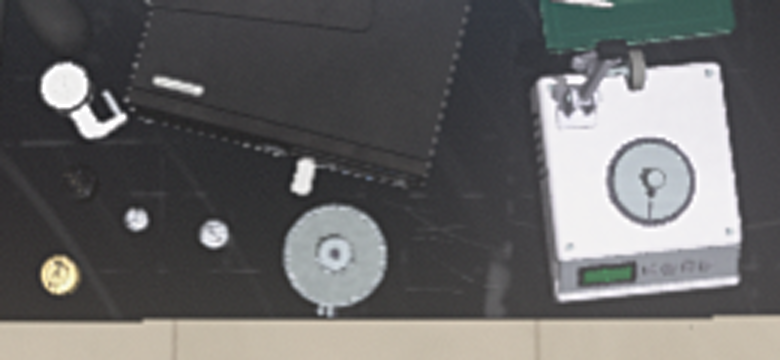

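View pics/c.png

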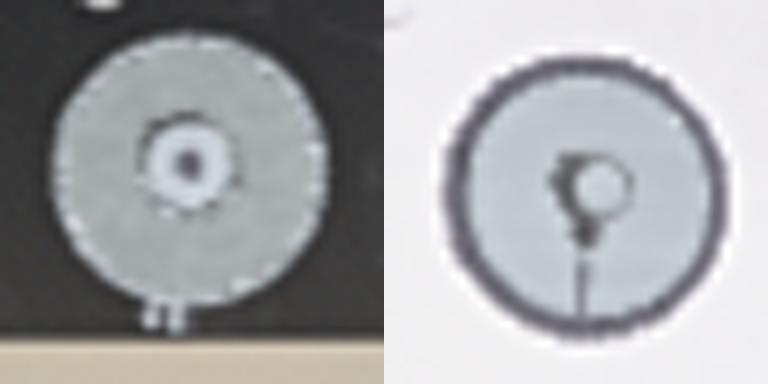

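```bash
cat > rect.py <<'E'
from h import *
def rect(n,im,c,z,half=0.075,res=0.0005):
    a=np.arange(-half,half,res); X,Y=np.meshgrid(c[0]+a,c[1]+a,indexing="ij")
    p=proj(n,np.c_[X.ravel(),Y.ravel(),np.full(X.size,z)]).reshape(*X.shape,2).astype(np.float32)
    return cv2.remap(im,p[...,0],p[...,1],cv2.INTER_CUBIC)   # rows=+x, cols=+y
TH=np.deg2rad(np.arange(0,360,0.5))
def samp(g,c0,c,r,half=0.075,res=0.0005):
    x=((c[0]+r*np.cos(TH)-c0[0]+half)/res).astype(np.float32);y=((c[1]+r*np.sin(TH)-c0[1]+half)/res).astype(np.float32)
    return cv2.remap(g,y[None],x[None],cv2.INTER_LINEAR)[0].astype(float)
def circ(g,c0,R):
    best=None
    for dx in np.arange(-.01,.0101,.0005):
        for dy in np.arange(-.01,.0101,.0005):
            c=(c0[0]+dx,c0[1]+dy); s=np.median(np.abs(samp(g,c0,c,R+.0015)-samp(g,c0,c,R-.0015)))
            if best is None or s>best[0]: best=(s,c)
    return best
E
cat > m.py <<'E'
from rect import *
import pickle
D=pickle.load(open("d0.pkl","rb")); rows=[]
for n in("scene","top"):
    im,d=D[n]; row=[]
    for nm,c0,z,R,rr,sg in(("spindle",(.522,-.247),.075,.040,(.022,.037),-1),("holder",(.449,.080),.028,.053,(.056,.063),1)):
        r=rect(n,im,c0,z); g=cv2.cvtColor(r,cv2.COLOR_BGR2GRAY); s,c=circ(g,c0,R)
        pr=sg*np.mean([samp(g,c0,c,q) for q in np.arange(*rr,.001)],0)
        pr=cv2.GaussianBlur(np.r_[pr,pr,pr][None],(0,0),8 if sg>0 else 3)[0][720:1440]
        print(n,nm,"c",np.round(c,4),round(s,1),"angs",[(np.argsort(-pr)[0]/2)], "top5", (np.argsort(-pr)[:8]/2))
        for q in range(0,1): 
            a=np.deg2rad(np.argmax(pr)/2); f=lambda rad:(int((c[1]+rad*np.sin(a)-c0[1]+.075)/.0005),int((c[0]+rad*np.cos(a)-c0[0]+.075)/.0005))
            cv2.line(r,f(.066),f(.075),(0,0,255),1); cv2.circle(r,f(0),2,(0,0,255),-1); cv2.circle(r,f(0),int(R/.0005),(0,255,0),1)
        row.append(r)
    rows.append(np.hstack(row))
    P=pts(n,d,np.ones(d.shape,bool)); 
    q=P[(abs(P[:,2]-.07)<.004)&(P[:,0]>.38)&(P[:,0]<.67)&(P[:,1]<-.12)&(P[:,1]>-.37)]
    print(n,"deck",cv2.minAreaRect((q[:,:2]*1000).astype(np.float32)))
    for lo,hi in((.03,.05),):
        q=P[(np.hypot(P[:,0]-.432,P[:,1]-.367)<.04)&(P[:,2]>.025)]; print("w500",q.mean(0).round(4),len(q),q[:,2].max().round(4),cv2.minAreaRect((q[:,:2]*1000).astype(np.float32)))
    q=P[(np.hypot(P[:,0]-.609,P[:,1]+.172)<.05)&(P[:,2]>.277)]; print("grip",q.mean(0).round(4),len(q),q.min(0).round(3),q.max(0).round(3))
    q=P[(np.hypot(P[:,0]-.449,P[:,1]-.080)<.025)&(P[:,2]>.05)]; print("nut",q.mean(0).round(4),len(q))
cv2.imwrite("pics/d.png",np.vstack(rows))
print(arm.sense()["opening"],arm.sense()["orientation"],arm.sense()["time"])
E
python3 m.py
```

```text
scene spindle c [ 0.5245 -0.251 ] 52.0 angs [np.float64(176.0)] top5 [176.  176.5 175.5 177.  175.  177.5 174.5 178. ]
scene holder c [0.455 0.073] 72.0 angs [np.float64(166.5)] top5 [166.5 166.  167.  165.5 167.5 168.  165.  168.5]
scene deck ((542.554443359375, -239.952880859375), (200.85894775390625, 197.53512573242188), 4.812227249145508)
w500 [0.431  0.3701 0.0355] 239 0.0455 ((433.0139465332031, 367.50030517578125), (36.21358871459961, 36.85755920410156), 37.317481994628906)
grip [ 0.6109 -0.1679  0.2898] 82 [ 0.604 -0.186  0.278] [ 0.62  -0.156  0.296]
nut [0.4511 0.0794 0.0555] 138
top spindle c [ 0.523 -0.248] 65.0 angs [np.float64(174.0)] top5 [174.  174.5 173.5 175.  173.  175.5 172.5 176. ]
top holder c [0.4515 0.0785] 67.0 angs [np.float64(171.5)] top5 [171.5 171.  172.  170.5 172.5 170.  169.5 173. ]
top deck ((541.2695922851562, -237.23092651367188), (202.7882843017578, 196.34124755859375), 5.010580539703369)
w500 [0.431  0.3678 0.035 ] 102 0.0483 ((431.1470947265625, 368.272216796875), (34.69675827026367, 34.896236419677734), 89.37427520751953)
grip [ 0.6118 -0.1688  0.2914] 66 [ 0.604 -0.181  0.284] [ 0.621 -0.157  0.298]
nut [0.4506 0.0815 0.0547] 84
0.0928326743538756 [-3.44057567e-05  9.86095852e-01  1.66177523e-01  2.78187963e-07] 1.2
```

View pics/d.png

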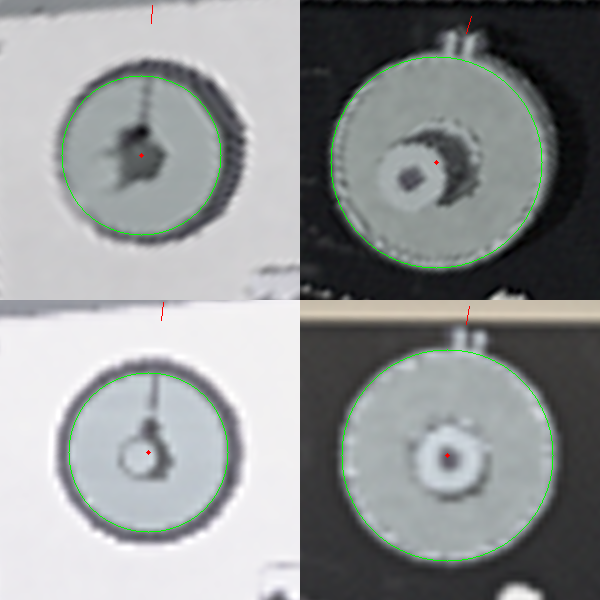

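```bash
cat >> h.py <<'E'
def q(deg):
    a=np.deg2rad(deg)/2; return [0,float(np.cos(a)),float(np.sin(a)),0]
def st(t=""):
    s=arm.sense(); print(t,"t",round(s["time"],2),"tcp",np.round(s["tcp_pos"],4),"op",round(s["opening"],4),"ff",np.round(s["finger_force"],1),"F",np.round(s["wrist_force"],1),"M",np.round(s["wrist_torque"],2),"q7",np.round(s["joint_positions"][-1],2)); return s
E
python3 - <<'E'
from h import *
import pickle
D=pickle.load(open("d0.pkl","rb"))
P=pts("top",D["top"][1],np.ones((400,640),bool))
b=P[(P[:,0]>.3)&(P[:,0]<.6)&(P[:,1]>-.05)&(P[:,1]<.25)]
for x in np.arange(.5,.6,.02): print(round(x,2), b[(abs(b[:,0]-x)<.01)][:,2].max().round(3))
for p,a in(((.15,-.43,.25),19),((.4525,.0775,.15),90),((.4525,.0775,.0345),90),((.4525,.0775,.0345),0),((.523,-.248,.2),5),((.431,.368,.04),90),((.431,.368,.04),0)):
    print(p,a,np.round(arm.inverse_kinematics(p,q(a)),2))
arm.move_ptp((.15,-.43,.25),q(19)); arm.move_ptp((.4525,.0775,.12),q(90)); st()
E
```

```text
0.5 0.037
0.52 0.099
0.54 0.102
0.56 0.102
0.58 0.101
(0.15, -0.43, 0.25) 19 [ 1.2   0.24 -0.02  1.85  0.01  1.05 -0.06]
(0.4525, 0.0775, 0.15) 90 [ 0.23  0.42 -0.62  1.98  0.33  0.83 -0.57]
(0.4525, 0.0775, 0.0345) 90 [ 0.01  0.58 -0.34  2.11  0.38  0.51 -0.6 ]
(0.4525, 0.0775, 0.0345) 0 [-0.18  0.56 -0.05  2.12  0.06  0.47 -1.85]
(0.523, -0.248, 0.2) 5 [ 0.42  0.49 -0.02  1.61  0.01  1.04 -1.09]
(0.431, 0.368, 0.04) 90 [-0.33  0.76 -0.68  1.81  0.64  0.81 -1.34]
(0.431, 0.368, 0.04) 0 [-0.56  0.68 -0.29  1.81  0.29  0.69 -2.59]
 t 4.2 tcp [0.4528 0.0761 0.12  ] op 0.0929 ff 0.0 F [-0.2  0.2  0.4] M [-0.05 -0.13  0.03] q7 -0.75
```

```bash
python3 - <<'E'
from h import *
c=np.array([.4525,.0775])
print(arm.move_linear((*c,.0355),speed=.1,stop_force=8)); st("down")
arm.set_gripper(.03,10); st("sq x")
arm.set_gripper(.06)
arm.move_linear((*c,.075),speed=.15)
arm.move_ptp((*c,.075),q(0))
print(arm.move_linear((*c,.0355),speed=.1,stop_force=8))
arm.set_gripper(.03,10); st("sq y")
E
```

```text
False
down t 5.19 tcp [0.4529 0.0777 0.0359] op 0.0925 ff 0.0 F [-1.1  0.5  0.2] M [-0.05 -0.04 -0.07] q7 -0.9
sq x t 6.3 tcp [0.4525 0.0775 0.0355] op 0.03 ff 0.0 F [ 0.  -0.2 -0.1] M [-0.02 -0.04 -0.03] q7 -0.9
False
sq y t 9.75 tcp [0.4525 0.0775 0.0355] op 0.0299 ff 0.0 F [-0.5  0.7 -0.2] M [ 0.06 -0.05 -0.  ] q7 -2.06
```

```bash
python3 - <<'E'
from h import *
im,d=arm.grab_frame("scene"); cv2.imwrite("pics/e.png",cv2.resize(im[190:290,270:390],None,fx=5,fy=5,interpolation=cv2.INTER_CUBIC))
P=pts("scene",d,np.ones(d.shape,bool)); m=(abs(P[:,0]-.45)<.1)&(abs(P[:,1]-.08)<.1)&(P[:,2]<.25)
np.save("p.npy",P[m])
E
```

```text
(no output)
```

View pics/e.png

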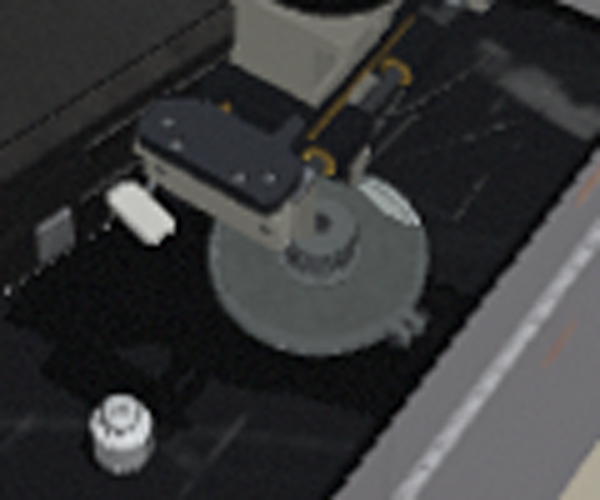

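```bash
python3 - <<'E'
from h import *
print(proj("scene",[[.4525,.0775,.0355],[.4525,.0775,.12],[.4525,.1715,.12],[.49,.1715,.12],[.415,.1715,.12],[.451,.0795,.055]]).round(1))
im,d=arm.grab_frame("scene")
P=pts("scene",d,np.ones(d.shape,bool)).reshape(-1,3) if (d>0).all() else None
for u,v in((300,220),(328,226),(315,236),(334,235),(334,200),(345,205),(334,222)):
    m=np.zeros(d.shape,bool); m[v-1:v+2,u-1:u+2]=1; print(u,v,np.median(pts("scene",d,m),0).round(3))
im,d=arm.grab_frame("top"); cv2.imwrite("pics/f.png",cv2.resize(im[180:260,270:360],None,fx=6,fy=6,interpolation=cv2.INTER_CUBIC))
s=arm.sense(); print(s["joint_positions"],s["orientation"])
E
```

```text
[[333.2 239.2]
 [334.3 217.8]
 [310.4 245.6]
 [296.6 237.5]
 [324.6 253.8]
 [333.5 235.4]]
300 220 [0.479 0.17  0.192]
328 226 [0.418 0.155 0.2  ]
315 236 [0.496 0.092 0.031]
334 235 [0.45  0.08  0.057]
334 200 [0.434 0.116 0.232]
345 205 [0.437 0.06  0.163]
334 222 [0.424 0.124 0.175]
[-0.05362789  0.56557438 -0.23626463  2.11178151  0.26881349  0.49204934
 -2.06312254] [ 2.45732512e-05  9.99999999e-01  1.94739283e-05 -2.90607735e-05]
```

View pics/f.png

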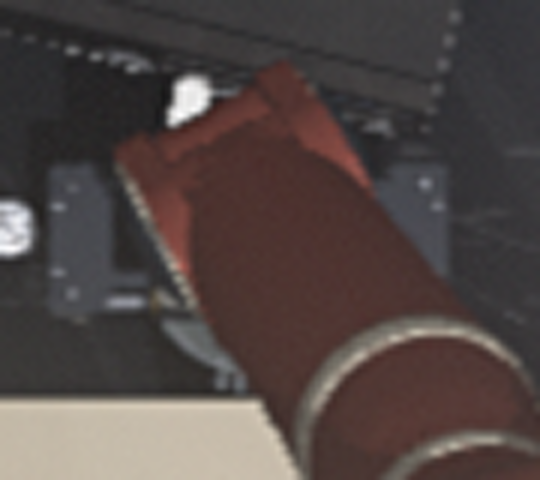

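```bash
python3 - <<'E'
from h import *
arm.set_gripper(.06)
arm.move_linear((.4525,.0775,.15),speed=.2); st()
ims=[]
im,d=arm.grab_frame("scene")
cv2.imwrite("pics/g.png",cv2.resize(im[150:290,250:400],None,fx=4,fy=4,interpolation=cv2.INTER_CUBIC))
P=pts("scene",d,np.ones(d.shape,bool)); P=P[(abs(P[:,0]-.45)<.09)&(abs(P[:,1]-.09)<.12)&(P[:,2]>.065)&(P[:,2]<.4)]
for z in np.arange(.06,.36,.02):
    s=P[(P[:,2]>=z)&(P[:,2]<z+.02)]
    if len(s): print(round(z,2),len(s),s.min(0).round(3),s.max(0).round(3))
E
```

```text
t 11.32 tcp [0.4517 0.0772 0.1493] op 0.0598 ff 0.0 F [-0.5  0.1 -0.4] M [ 0.07  0.07 -0.03] q7 -1.97
0.06 22 [0.534 0.025 0.066] [0.54  0.048 0.08 ]
0.08 11 [0.536 0.032 0.08 ] [0.54  0.044 0.092]
0.18 40 [0.443 0.037 0.185] [0.46  0.123 0.2  ]
0.2 82 [0.442 0.033 0.2  ] [0.461 0.125 0.219]
0.22 54 [0.442 0.032 0.22 ] [0.461 0.114 0.24 ]
0.24 22 [0.443 0.032 0.242] [0.457 0.048 0.259]
0.26 151 [ 0.416 -0.005  0.261] [0.487 0.166 0.28 ]
0.28 661 [ 0.416 -0.013  0.28 ] [0.49  0.171 0.3  ]
0.3 1213 [ 0.416 -0.018  0.3  ] [0.489 0.173 0.32 ]
0.32 205 [0.43  0.062 0.32 ] [0.473 0.12  0.34 ]
0.34 253 [0.416 0.065 0.34 ] [0.488 0.12  0.36 ]
```

View pics/g.png

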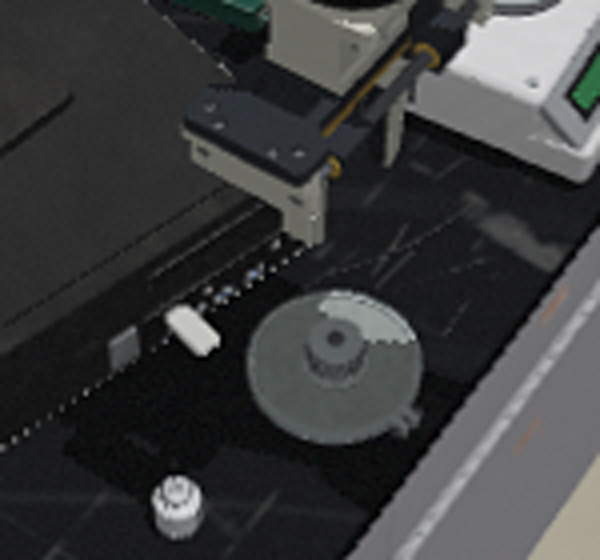

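The picture shows the fingertips (crop ≈(305,240)) clearly higher than the reported TCP of 0.15; the depth gives about 0.18. So the reported TCP lies roughly 30 mm beyond the real fingertips. I'll measure this by touching the specimen face softly beside the nut.

```bash
python3 - <<'E'
from h import *
c=(.4525,.0785)
arm.move_linear((*c,.03),speed=.15)
st("pre"); print(arm.move_linear((*c,-.01),speed=.02,stop_force=4)); s=st("touch")
z=s["tcp_pos"][2]+.0035
arm.move_linear((*c,z),speed=.05); arm.set_gripper(.02,10); st("sq y")
E
```

```text
pre t 12.32 tcp [0.4529 0.0787 0.0303] op 0.0597 ff 0.0 F [ 0.1 -0.2 -0.2] M [ 0.08 -0.03 -0.01] q7 -2.07
True
touch t 13.89 tcp [ 0.4525  0.0785 -0.0055] op 0.0599 ff 2.3 F [ 0.4 -0.3  4.5] M [ 0.06  0.13 -0.  ] q7 -2.1
sq y t 14.7 tcp [ 0.4523  0.078  -0.0021] op 0.0324 ff 10.0 F [-0.  -0.7 -0.1] M [-0.22 -0.05 -0.02] q7 -2.1
```

```bash
python3 - <<'E'
from h import *
c=(.4522,.0782)
arm.set_gripper(.055)
arm.move_linear((*c,.005),speed=.15); arm.move_ptp((*c,.003),q(90)); arm.move_linear((*c,-.002),speed=.1)
arm.set_gripper(.02,10); st("sq x")
arm.set_gripper(.055)
arm.move_linear((*c,.005),speed=.15); arm.move_ptp((*c,.003),q(0)); arm.move_linear((*c,-.002),speed=.1)
arm.set_gripper(.02,35); st("sq y")
arm.move_linear((*c,.04),speed=.15)
st("lift")
im,d=arm.grab_frame("scene"); np.savez("lift.npz",im=im,d=d)
cv2.imwrite("pics/i.png",cv2.resize(im[150:290,250:400],None,fx=4,fy=4,interpolation=cv2.INTER_CUBIC))
P=pts("scene",d,np.ones(d.shape,bool)); P=P[(abs(P[:,0]-.45)<.07)&(abs(P[:,1]-.08)<.07)&(P[:,2]>.04)&(P[:,2]<.085)]
print(len(P),np.median(P[:,2]))
E
```

```text
sq x t 17.29 tcp [ 0.4515  0.0782 -0.002 ] op 0.0323 ff 10.0 F [-1.5 -0.   2.1] M [0.04 0.28 0.  ] q7 -1.04
sq y t 19.95 tcp [ 0.4522  0.0781 -0.002 ] op 0.0325 ff 35.0 F [-0.7 -0.   0.7] M [-0.01  0.01  0.01] q7 -2.17
lift t 20.38 tcp [0.4518 0.0779 0.0397] op 0.0324 ff 35.0 F [-0.8  0.5 -4.2] M [-0.01  0.09 -0.02] q7 -2.13
809 0.07342796544640495
```

View pics/i.png

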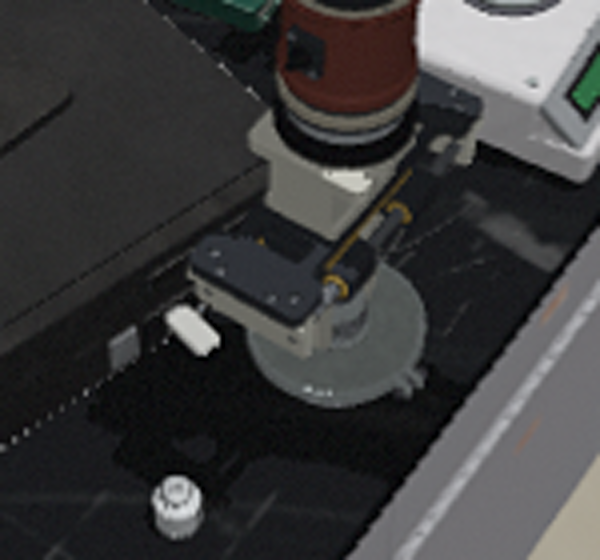

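```bash
python3 - <<'E'
from rect import *
L=np.load("lift.npz"); c=(.454,.0752)
import pickle
D=pickle.load(open("d0.pkl","rb"))
row=[]
for im,z in((D["scene"][0],.026),(L["im"],.068)):
    r=rect("scene",im,c,z); g=cv2.cvtColor(r,cv2.COLOR_BGR2GRAY)
    pr=np.mean([samp(g,c,c,q) for q in np.arange(.0555,.064,.001)],0)
    w=np.clip(pr-np.percentile(pr[280:400],30)-15,0,None); m=(TH>np.deg2rad(140))&(TH<np.deg2rad(200)); print((w*m*np.rad2deg(TH)).sum()/(w*m).sum(), pr[280:400:4].round().tolist()); row.append(r)
cv2.imwrite("pics/j.png",np.hstack(row))
arm.move_ptp((.48,-.248,.145),q(0)); st()
E
```

```text
171.34004624449915 [34.0, 32.0, 30.0, 30.0, 35.0, 33.0, 36.0, 27.0, 30.0, 41.0, 60.0, 76.0, 101.0, 157.0, 159.0, 111.0, 79.0, 120.0, 162.0, 135.0, 91.0, 60.0, 40.0, 30.0, 29.0, 34.0, 38.0, 32.0, 27.0, 25.0]
169.7709489233404 [39.0, 38.0, 38.0, 38.0, 34.0, 30.0, 32.0, 25.0, 34.0, 42.0, 49.0, 66.0, 89.0, 97.0, 77.0, 62.0, 76.0, 96.0, 87.0, 63.0, 45.0, 27.0, 17.0, 18.0, 28.0, 33.0, 30.0, 27.0, 28.0, 29.0]
 t 21.73 tcp [ 0.4801 -0.2455  0.1443] op 0.032 ff 35.0 F [ 0.7  0.1 -4.2] M [0.1  0.01 0.01] q7 -1.43
```

View pics/j.png

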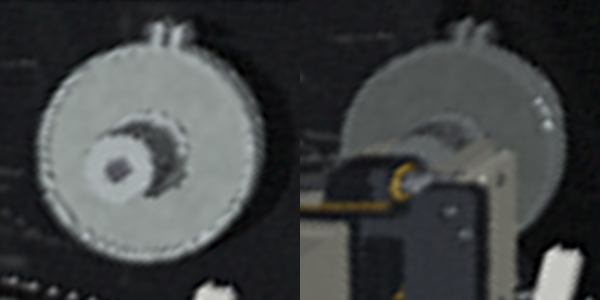

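```bash
python3 - <<'E'
from h import *
c=(.5228,-.248)
arm.move_ptp((*c,.115),q(4)); st("over")
print(arm.move_linear((*c,.0875),speed=.05,stop_force=8)); s=st("bore")
if s["tcp_pos"][2]<.0895:
    for th in(4,1.5,6.5,-1,9):
        if th!=4: arm.move_ptp((*c,.0865),q(th))
        hit=arm.move_linear((*c,.0715),speed=.04,stop_force=8); s=st(f"th {th} {hit}")
        if s["tcp_pos"][2]<.077: break
E
```

```text
over t 22.06 tcp [ 0.5234 -0.2446  0.1134] op 0.0321 ff 35.0 F [-0.7  0.8 -3.6] M [-0.01  0.03  0.05] q7 -1.41
True
bore t 22.51 tcp [ 0.5223 -0.248   0.0945] op 0.032 ff 35.0 F [-1.1 -0.6  3.9] M [0.04 0.08 0.06] q7 -1.43
```

```bash
cat > search.py <<'E'
from h import *
c=np.array((.5228,-.248))
im,d=arm.grab_frame("scene"); np.savez("sp.npz",im=im,d=d); cv2.imwrite("pics/k.png",cv2.resize(im[60:210,310:460],None,fx=4,fy=4,interpolation=cv2.INTER_CUBIC))
def seat(c):
    for th in(4,1.5,6.5,-1,9):
        if th!=4: arm.move_ptp((*c,.0865),q(th))
        hit=arm.move_linear((*c,.0715),speed=.04,stop_force=8); s=st(f"th {th} {hit}")
        if s["tcp_pos"][2]<.077: return True
for o in((-.002,0),(0,.002),(0,-.002),(.002,0),(-.003,.003),(-.003,-.003)):
    p=c+o
    arm.move_linear((*p,.0975),speed=.05)
    b=arm.sense()["wrist_torque"]
    arm.move_linear((*p,.0875),speed=.03,stop_force=7); s=st(o); print(np.round(np.array(s["wrist_torque"])-b,3))
    if s["tcp_pos"][2]<.0895: print(seat(p)); break
E
python3 search.py
```

```text
(-0.002, 0) t 23.03 tcp [ 0.5201 -0.2481  0.0949] op 0.032 ff 35.0 F [-1.2 -0.1  4. ] M [0.04 0.16 0.01] q7 -1.43
[0.017 0.192 0.06 ]
(0, 0.002) t 23.53 tcp [ 0.5224 -0.246   0.0945] op 0.0323 ff 35.0 F [-0.5  0.2  4.6] M [0.04 0.21 0.04] q7 -1.43
[-0.043  0.212 -0.008]
(0, -0.002) t 24.04 tcp [ 0.5224 -0.25    0.0946] op 0.0321 ff 35.0 F [-0.5 -0.1  4. ] M [ 0.03  0.18 -0.02] q7 -1.42
[-0.023  0.214 -0.027]
(0.002, 0) t 24.55 tcp [ 0.5245 -0.248   0.0942] op 0.0322 ff 35.0 F [-0.2  0.1  4.6] M [0.05 0.17 0.  ] q7 -1.43
[ 0.097  0.249 -0.011]
(-0.003, 0.003) t 25.05 tcp [ 0.5193 -0.245   0.0951] op 0.032 ff 35.0 F [-0.4  0.8  4.5] M [ 0.09  0.16 -0.  ] q7 -1.43
[ 0.118  0.195 -0.   ]
(-0.003, -0.003) t 25.57 tcp [ 0.5191 -0.2511  0.0952] op 0.032 ff 35.0 F [-0.   1.   4.4] M [0.08 0.13 0.04] q7 -1.42
[0.059 0.202 0.062]
```

View pics/k.png

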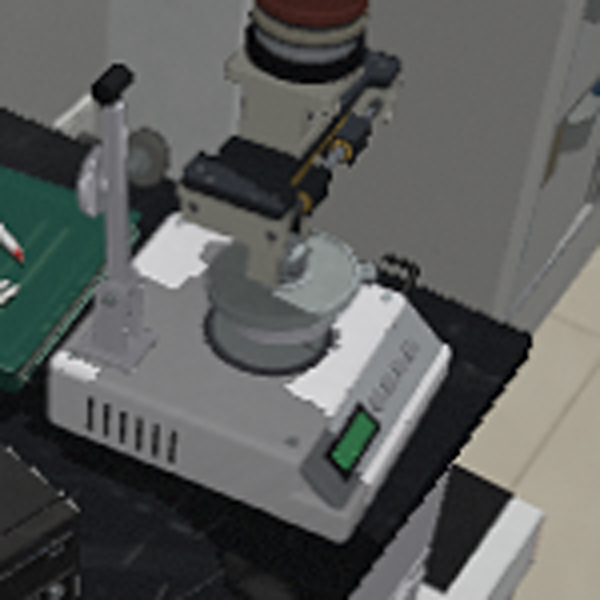

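```bash
cat > tilt.py <<'E'
from h import *
def tilt(n,d,c,zmin,zmax,R=.05):
    P=pts(n,d,np.ones(d.shape,bool)); r=np.hypot(P[:,0]-c[0],P[:,1]-c[1]); P=P[(r<R)&(r>.02)&(P[:,2]>zmin)&(P[:,2]<zmax)]
    for _ in range(6):
        A=np.c_[P[:,:2]-c,np.ones(len(P))]; k=np.linalg.lstsq(A,P[:,2],rcond=None)[0]; e=abs(P[:,2]-A@k)
        P=P[e<max(.003,2*np.median(e))]
    return k.round(4),len(P)
E
python3 - <<'E'
from tilt import *
L=np.load("lift.npz"); print(tilt("scene",L["d"],(.452,.078),.06,.085))
L=np.load("sp.npz"); print(tilt("scene",L["d"],(.5228,-.248),.105,.15))
import pickle; D=pickle.load(open("d0.pkl","rb")); print(tilt("scene",D["scene"][1],(.452,.078),.02,.04))
im,d=arm.grab_frame("scene"); print(tilt("scene",d,(.520,-.25),.105,.15))
im,d=arm.grab_frame("top"); print(tilt("top",d,(.520,-.25),.105,.15))
E
```

```text
(array([-0.0069, -0.0028,  0.0733]), 492)
(array([-0.1603, -0.0197,  0.1277]), 385)
(array([ 0.0009, -0.0025,  0.0318]), 764)
(array([-0.1874, -0.0144,  0.1283]), 383)
(array([-0.1867,  0.0012,  0.1254]), 193)
```

```bash
python3 - <<'E'
from tilt import *
c=np.array((.5228,-.248)); a=c-(.025,0)
arm.move_linear((*a,.106),speed=.1)
print(arm.move_linear((*a,.0912),speed=.04,stop_force=25)); st("level")
arm.set_gripper(.02,60); arm.move_linear((*a,.1),speed=.05); st()
im,d=arm.grab_frame("scene"); print(tilt("scene",d,a,.105,.15))
im,d=arm.grab_frame("top"); print(tilt("top",d,a,.105,.15)); st()
E
```

```text
False
level t 26.57 tcp [ 0.4951 -0.2481  0.0924] op 0.032 ff 35.0 F [-7.4  1.5 11.5] M [0.23 1.74 0.06] q7 -1.42
 t 27.11 tcp [ 0.4984 -0.2479  0.0997] op 0.0316 ff 60.0 F [ 0.5 -1.2 -4.2] M [ 0.01 -0.05  0.01] q7 -1.41
(array([-0.0647, -0.0023,  0.1348]), 406)
(array([-0.0678,  0.0146,  0.1321]), 174)
 t 27.21 tcp [ 0.4978 -0.2478  0.0994] op 0.0314 ff 60.0 F [-0.2 -0.2 -4.3] M [ 0.02 -0.02 -0.  ] q7 -1.41
```

```bash
python3 - <<'E'
from tilt import *
c=np.array((.5228,-.248)); a=c-(.025,0)
arm.set_gripper(.02,30)
print(arm.move_linear((*a,.0885),speed=.03,stop_force=30)); st("level")
arm.set_gripper(.02,60); arm.move_linear((*a,.1),speed=.05); st()
im,d=arm.grab_frame("scene"); print(tilt("scene",d,a,.105,.15))
im,d=arm.grab_frame("top"); print(tilt("top",d,a,.105,.15))
E
```

```text
False
level t 27.96 tcp [ 0.4963 -0.2482  0.09  ] op 0.032 ff 30.3 F [-4.5  1.1  8.7] M [ 0.22  1.17 -0.02] q7 -1.42
 t 28.56 tcp [ 0.4981 -0.248   0.1   ] op 0.0315 ff 60.0 F [ 0.1  0.4 -3.6] M [ 0.03 -0.08 -0.  ] q7 -1.41
(array([-0.0015, -0.0073,  0.1357]), 389)
(array([-0.008 ,  0.0128,  0.1332]), 174)
```

```bash
cat > s2.py <<'E'
from tilt import *
c=np.array((.5228,-.248))
arm.move_linear((*c,.098),speed=.06); arm.move_ptp((*c,.096),q(4))
def seat(c):
    for th in(4,1.5,6.5,-1,9):
        if th!=4: arm.move_ptp((*c,.0845),q(th))
        hit=arm.move_linear((*c,.070),speed=.04,stop_force=7); s=st(f"th {th} {hit}")
        if s["tcp_pos"][2]<.0765: return True
for o in((0,0),(.002,0),(-.002,0),(0,.002),(0,-.002)):
    p=c+o
    if any(o): arm.move_linear((*p,.0935),speed=.05)
    b=arm.sense()["wrist_torque"]
    arm.move_linear((*p,.0855),speed=.03,stop_force=4); s=st(o); print(np.round(np.array(s["wrist_torque"])-b,3))
    if s["tcp_pos"][2]<.087: print(seat(p)); break
im,d=arm.grab_frame("scene"); print(tilt("scene",d,c,.09,.15))
E
python3 s2.py
```

```text
(0, 0) t 29.77 tcp [ 0.5234 -0.2483  0.09  ] op 0.0315 ff 60.0 F [-0.9  0.8  3.5] M [ 0.01  0.12 -0.01] q7 -1.43
[ 0.017  0.114 -0.015]
(0.002, 0) t 30.28 tcp [ 0.5247 -0.2481  0.0899] op 0.0314 ff 60.0 F [-0.9 -0.1  4.8] M [-0.02  0.14  0.03] q7 -1.43
[-0.056  0.139  0.017]
(-0.002, 0) t 30.77 tcp [ 0.5206 -0.2481  0.0901] op 0.0313 ff 60.0 F [-0.6  0.2  2.7] M [-0.04  0.1   0.01] q7 -1.43
[-0.073  0.171  0.054]
(0, 0.002) t 31.27 tcp [ 0.5226 -0.246   0.0901] op 0.0312 ff 60.0 F [0.2 0.3 4. ] M [-0.03  0.09  0.02] q7 -1.43
[-0.04   0.131  0.027]
(0, -0.002) t 31.77 tcp [ 0.5225 -0.2501  0.0901] op 0.0316 ff 60.0 F [-0.  -0.6  3.8] M [0.02 0.08 0.02] q7 -1.43
[0.027 0.084 0.041]
(array([ 0.0201, -0.011 ,  0.1259]), 379)
```

```bash
cat > cen.py <<'E'
from h import *
from scipy.optimize import least_squares
def cen(n,d,c,z,tol=.006):
    P=pts(n,d,np.ones(d.shape,bool)); r=np.hypot(P[:,0]-c[0],P[:,1]-c[1]); P=P[(r<.07)&(abs(P[:,2]-z)<tol)][:,:2]
    # outermost point per 6 deg sector
    o=np.array(c,float)
    for _ in range(3):
        a=np.arctan2(*(P-o).T[::-1]); r=np.hypot(*(P-o).T); E=[]
        for k in range(60):
            m=(((a+np.pi)/(2*np.pi)*60).astype(int)==k)
            if m.any():
                i=np.argmax(np.where(m,r,0))
                if .045<r[i]<.0605: E.append(P[i])
        E=np.array(E); f=least_squares(lambda x:np.hypot(E[:,0]-x[0],E[:,1]-x[1])-x[2],[*o,.053],loss="soft_l1",f_scale=.001); o=f.x[:2]
    return f.x.round(4),len(E)
E
python3 - <<'E'
from cen import *
import pickle; D=pickle.load(open("d0.pkl","rb"))
for n in("scene","top"):
    print("table",n,cen(n,D[n][1],(.452,.078),.030))
L=np.load("lift.npz"); print("lift",cen("scene",L["d"],(.452,.078),.072))
for n in("scene","top"):
    im,d=arm.grab_frame(n); np.savez(f"now_{n}.npz",im=im,d=d); print("now",n,cen(n,d,(.5228,-.248),.1245))
st()
E
```

```text
table scene (array([0.4516, 0.0783, 0.0531]), 55)
table top (array([0.4507, 0.0805, 0.0519]), 56)
lift (array([0.4512, 0.0793, 0.0527]), 35)
now scene (array([ 0.5161, -0.2496,  0.0523]), 47)
now top (array([ 0.5144, -0.2487,  0.0523]), 26)
 t 31.93 tcp [ 0.5225 -0.2501  0.09  ] op 0.0311 ff 60.0 F [0.1 0.2 4.9] M [ 0.04  0.09 -0.05] q7 -1.43
```

```bash
cat > s3.py <<'E'
from cen import *
c=np.array((.5290,-.2485)); ok=False
for o in((0,0),(.0015,0),(-.0015,0),(0,.0015),(0,-.0015),(.003,0)):
    p=c+o
    arm.move_linear((*p,.0925),speed=.05)
    arm.move_linear((*p,.0855),speed=.03,stop_force=5); s=st(o)
    if s["tcp_pos"][2]<.087: ok=True;break
if ok:
    hit=arm.move_linear((*p,.070),speed=.04,stop_force=6); st(f"down {hit}")
for n in("scene","top"):
    im,d=arm.grab_frame(n); z=.031+arm.sense()["tcp_pos"][2]+.0035-.002; print(n,cen(n,d,(.5228,-.248),z))
E
python3 s3.py
```

```text
(0, 0) t 32.63 tcp [ 0.5287 -0.2489  0.085 ] op 0.0314 ff 60.0 F [-0.7 -0.7 -4.5] M [-0.29 -0.15  0.04] q7 -1.43
down True t 32.88 tcp [ 0.5298 -0.2486  0.0823] op 0.0313 ff 60.0 F [0.3 0.8 3.5] M [-0.    0.11 -0.  ] q7 -1.43
scene (array([ 0.5226, -0.2469,  0.0517]), 46)
top (array([ 0.5216, -0.2468,  0.0516]), 25)
```

```bash
cat > s4.py <<'E'
from cen import *
c=np.array((.5226,-.2478)); s=arm.sense(); z0=.083
arm.set_gripper(.05); arm.move_linear((*c,z0),speed=.1); arm.set_gripper(.02,40); st("regrip")
for th in(4,7.5,.5,11,-3,14.5,-6.5):
    if th!=4: arm.move_ptp((*c,z0),q(th))
    hit=arm.move_linear((*c,.0695),speed=.05,stop_force=7); s=st(f"th {th} {hit}")
    if s["tcp_pos"][2]<.0765: print("SEATED?"); break
E
python3 s4.py
```

```text
regrip t 34.24 tcp [ 0.5229 -0.2489  0.0833] op 0.0312 ff 39.8 F [-0.6 -2.2  1.1] M [-0.57  0.02 -0.02] q7 -1.43
th 4 True t 34.45 tcp [ 0.5228 -0.2491  0.083 ] op 0.031 ff 39.9 F [-0.7  0.2  7.5] M [ 0.18  0.34 -0.03] q7 -1.44
th 7.5 True t 34.91 tcp [ 0.5233 -0.2495  0.0828] op 0.0308 ff 40.0 F [-0.6 -0.2  5.6] M [-0.03  0.3  -0.04] q7 -1.39
th 0.5 True t 35.37 tcp [ 0.5233 -0.2494  0.0827] op 0.0312 ff 40.0 F [-1.5  0.   6.8] M [0.06 0.35 0.02] q7 -1.49
th 11 True t 35.84 tcp [ 0.5224 -0.2496  0.0828] op 0.0313 ff 40.0 F [-2.   0.5  7.2] M [0.08 0.41 0.09] q7 -1.34
th -3 True t 36.35 tcp [ 0.5232 -0.2494  0.0826] op 0.0312 ff 40.0 F [-1.5 -0.9  6.2] M [0.08 0.3  0.05] q7 -1.54
th 14.5 True t 36.9 tcp [ 0.5226 -0.2499  0.0826] op 0.031 ff 40.0 F [-1.3 -0.6  5. ] M [-0.11  0.26 -0.01] q7 -1.3
th -6.5 True t 37.49 tcp [ 0.5232 -0.2498  0.0822] op 0.0312 ff 40.0 F [-0.7  0.6  5.2] M [0.07 0.3  0.01] q7 -1.59
```

```bash
cat > lug.py <<'E'
from h import *
def lug(n,d,c,zlo,zhi):
    P=pts(n,d,np.ones(d.shape,bool)); v=P[:,:2]-c; r=np.hypot(*v.T); m=(r>.0565)&(r<.067)&(P[:,2]>zlo)&(P[:,2]<zhi)
    a=np.rad2deg(np.arctan2(v[m,1],v[m,0]))%360; h=np.histogram(a,36,(0,360))[0]; return [(i*10,int(k)) for i,k in enumerate(h) if k], (a[(a>140)&(a<210)].mean() if ((a>140)&(a<210)).any() else None), np.sort(a[(a>140)&(a<210)]).round(0)[[0,-1]] if ((a>140)&(a<210)).any() else None
E
python3 - <<'E'
from lug import *
import pickle; D=pickle.load(open("d0.pkl","rb"))
print(lug("scene",D["scene"][1],(.4516,.0783),.012,.035)); print(lug("top",D["top"][1],(.4507,.0805),.012,.035))
L=np.load("lift.npz"); print("lift",lug("scene",L["d"],(.4512,.0793),.056,.077))
for n,cc in(("scene",(.5161,-.2496)),("top",(.5144,-.2487))):
    L=np.load(f"now_{n}.npz"); print("before",n,lug(n,L["d"],cc,.105,.130))
for n,cc in(("scene",(.5226,-.2475)),("top",(.5216,-.2475))):
    im,d=arm.grab_frame(n); np.savez(f"n2_{n}.npz",im=im,d=d); print("now",n,lug(n,d,cc,.098,.122))
E
```

```text
([(150, 2), (160, 15), (170, 14), (180, 1)], np.float64(170.009853575124), array([159., 180.]))
([(160, 5), (170, 8), (180, 3)], np.float64(172.95886364333933), array([162., 180.]))
lift ([(150, 1), (160, 15), (170, 16), (180, 2)], np.float64(170.10182668149554), array([159., 181.]))
before scene ([(190, 2), (200, 6), (210, 6), (220, 1)], np.float64(203.75298169160106), array([199., 209.]))
before top ([(200, 8), (210, 8), (220, 2)], np.float64(205.23466902514542), array([201., 209.]))
now scene ([(0, 2), (20, 1), (290, 1), (330, 1), (340, 5), (350, 1)], None, None)
now top ([(210, 1)], None, None)
```

```bash
python3 - <<'E'
from lug import *
from cen import cen
from tilt import tilt
for n in("scene","top"):
    d=np.load(f"n2_{n}.npz")["d"]; print(n,tilt(n,d,(.5225,-.248),.1,.135),cen(n,d,(.5226,-.248),.117),lug(n,d,(.5226,-.248),.085,.15))
    P=pts(n,d,np.ones(d.shape,bool)); v=P[:,:2]-(.5226,-.248); r=np.hypot(*v.T); m=(r<.053)&(r>.02); print(np.histogram(P[m,2],np.arange(.06,.2,.01)))
E
```

```text
scene (array([-0.1928,  0.0099,  0.116 ]), 334) (array([ 0.5296, -0.2485,  0.0526]), 33) ([(0, 2), (20, 1), (40, 1), (50, 1), (330, 1), (340, 3), (350, 2)], None, None)
(array([ 56, 288,  22,  54,  89, 249, 155,  29,  27,  20,  13,   6,   7,
         0]), array([0.06, 0.07, 0.08, 0.09, 0.1 , 0.11, 0.12, 0.13, 0.14, 0.15, 0.16,
       0.17, 0.18, 0.19, 0.2 ]))
top (array([-0.1866,  0.0514,  0.1136]), 169) (array([ 0.5225, -0.2481,  0.0486]), 24) ([(190, 1), (200, 1), (210, 1)], np.float64(200.67943952275982), array([196., 205.]))
(array([ 63,  46,   0,   2,  30, 149,  98,   0,   0,   0,   0,   0,   0,
         0]), array([0.06, 0.07, 0.08, 0.09, 0.1 , 0.11, 0.12, 0.13, 0.14, 0.15, 0.16,
       0.17, 0.18, 0.19, 0.2 ]))
```

```bash
cat > s5.py <<'E'
from cen import *
from tilt import tilt
from lug import lug
c=np.array((.5226,-.2485))
arm.set_gripper(.065); arm.move_linear((*c,.095),speed=.15); arm.move_ptp((*c,.092),q(60)); arm.set_gripper(.02,45); st("regrip")
for n in("scene","top"):
    im,d=arm.grab_frame(n); print(n,tilt(n,d,c,.1,.135),cen(n,d,c,.117),lug(n,d,c,.1,.13))
E
python3 s5.py
```

```text
regrip t 40.16 tcp [ 0.5238 -0.2485  0.0927] op 0.0305 ff 45.0 F [ 3.6 -0.2  4.4] M [-0.18 -0.86 -0.02] q7 -0.64
scene (array([-0.1152, -0.2108,  0.1173]), 386) (array([ 0.5206, -0.2554,  0.0544]), 24) ([(40, 1), (50, 1), (60, 1), (70, 1), (100, 2), (110, 1), (170, 1), (180, 2), (190, 3)], np.float64(187.8103010859868), array([180., 193.]))
top (array([-0.1184, -0.2046,  0.1151]), 142) (array([ 0.5265, -0.2419,  0.0491]), 10) ([(10, 1), (20, 1), (30, 2), (40, 2), (50, 3), (60, 2), (70, 1), (80, 3), (90, 2), (100, 2), (110, 3)], None, None)
```

```bash
cat > s6.py <<'E'
from cen import *
from tilt import tilt
from lug import lug
c=np.array((.5230,-.2485)); z=.092; ok=False
for th in(54,50,46.5,43,39.5,57,60.5):
    arm.move_ptp((*c,z),q(th))
    hit=arm.move_linear((*c,z-.014),speed=.06,stop_force=6); s=st(f"th {th} {hit}")
    if s["tcp_pos"][2]<z-.006: ok=True; print("DROP"); break
    z=s["tcp_pos"][2]+.0003
    if th==46.5:
        for n in("scene","top"):
            im,d=arm.grab_frame(n); print(n,tilt(n,d,c,.1,.135),lug(n,d,c,.09,.135)[0])
for n in("scene","top"):
    im,d=arm.grab_frame(n); print(n,tilt(n,d,c,.095,.135),lug(n,d,c,.09,.135)[0])
E
python3 s6.py
```

```text
th 54 True t 40.72 tcp [ 0.5207 -0.2531  0.0885] op 0.0306 ff 45.0 F [-0.7 -2.8 -0.2] M [-0.49 -0.07 -0.09] q7 -0.73
th 50 True t 41.17 tcp [ 0.5176 -0.2557  0.0843] op 0.0309 ff 45.0 F [-0.5 -1.7 -1.2] M [-0.17  0.    0.1 ] q7 -0.79
th 46.5 True t 41.63 tcp [ 0.5166 -0.2558  0.0819] op 0.0314 ff 45.0 F [ 0.  -0.3  1.3] M [-0.17 -0.14 -0.11] q7 -0.85
scene (array([ 0.0023, -0.0134,  0.1077]), 399) [(160, 3), (170, 9), (180, 10), (310, 1)]
top (array([-0.0006, -0.0149,  0.1058]), 157) []
th 43 True t 42.19 tcp [ 0.5177 -0.2551  0.0804] op 0.0313 ff 44.9 F [ 1.5 -0.2  0.4] M [-0.2  -0.53  0.02] q7 -0.9
th 39.5 True t 42.65 tcp [ 0.5171 -0.2542  0.0778] op 0.0316 ff 45.0 F [ 0.6  0.4 -0.9] M [ 0.01 -0.24  0.03] q7 -0.96
th 57 True t 43.21 tcp [ 0.5202 -0.2538  0.0767] op 0.032 ff 45.0 F [0.1 1.6 1.5] M [-0.09 -0.24  0.04] q7 -0.71
th 60.5 True t 43.67 tcp [ 0.5213 -0.2526  0.0757] op 0.0322 ff 45.0 F [-0.4  0.8  0.8] M [-0.19 -0.51 -0.17] q7 -0.67
scene (array([-0.0042, -0.0029,  0.1075]), 378) [(80, 1), (170, 5), (180, 7), (190, 4), (200, 1), (320, 1)]
top (array([0.0051, 0.0319, 0.1042]), 160) []
```

```bash
cat > s7.py <<'E'
from cen import *
from tilt import tilt
PSI=np.deg2rad(5); ex=np.array((np.cos(PSI),np.sin(PSI),0)); ey=np.array((-np.sin(PSI),np.cos(PSI),0))
piv=np.array((.5228,-.2485,.126))+.085*ex+.070*ey
G=lambda f:piv+.16*(-np.cos(f)*ex+np.sin(f)*np.array((0,0,1)))
DZ=np.array((0,0,-.0485))
if __name__=="__main__":
    arm.set_gripper(.06); p=arm.sense()["tcp_pos"]; arm.move_linear((.5215,-.2510,.2),speed=.25)
    arm.move_linear((.5215,-.2510,.30),speed=.3)
    f=1.635; g=G(f); print(g)
    im,d=arm.grab_frame("scene"); print(tilt("scene",d,(.5228,-.2485),.09,.13),cen("scene",d,(.5228,-.2485),.105))
    arm.set_gripper(.05)
    arm.move_ptp((g[0],g[1],.305),q(5)); t=g+DZ; print(arm.inverse_kinematics(t,q(5)) is not None)
    print(arm.move_linear(t,speed=.12,stop_force=6)); st("at grip")
    arm.set_gripper(.015,15); st("pinched")
E
python3 s7.py
```

```text
[ 0.61160212 -0.17046343  0.28567034]
(array([ 0.0037, -0.0142,  0.1075]), 449) (array([ 0.5237, -0.2475,  0.0525]), 56)
True
False
at grip t 47.72 tcp [ 0.6121 -0.1708  0.2379] op 0.0498 ff 0.0 F [-0.3  0.2  0.6] M [ 0.02 -0.01  0.01] q7 -1.52
pinched t 48.23 tcp [ 0.6121 -0.1722  0.2377] op 0.0257 ff 15.0 F [ 1.1 -2.8  1. ] M [-0.76 -0.11  0.06] q7 -1.52
```

```bash
python3 - <<'E'
from s7 import *
off=np.array((.0003,-.001,0))
for f in np.linspace(1.635,.06,8)[1:]:
    arm.move_linear(G(f)+DZ+off,speed=.13)
s=st("near")
hit=arm.move_linear(G(-.03)+DZ+off,speed=.05,stop_force=5); st(f"low {hit}")
E
```

```text
near t 51.21 tcp [ 0.4438 -0.1871  0.0861] op 0.0263 ff 15.0 F [-0.4 -6.3 -2.1] M [-1.36  0.09  0.06] q7 -1.55
low True t 51.52 tcp [ 0.4436 -0.1873  0.0742] op 0.0259 ff 15.0 F [-0.4 -0.3  3.8] M [-0.    0.07  0.03] q7 -1.57
```

```bash
python3 - <<'E'
from s7 import *
arm.set_gripper(.05); p=arm.sense()["tcp_pos"]; arm.move_linear((p[0],p[1],.16),speed=.25)
w=(.4318,.368)
arm.move_ptp((*w,.04),q(92)); arm.set_gripper(.07)
print(arm.move_linear((*w,-.0245),speed=.14,stop_force=8)); st("down")
arm.set_gripper(.02,35); st("grip")
for n in("scene","top"):
    im,d=arm.grab_frame(n); np.savez(f"pan_{n}.npz",im=im,d=d)
E
python3 - <<'E'
from cen import *
for n in("scene","top"):
    d=np.load(f"pan_{n}.npz")["d"]; P=pts(n,d,np.ones(d.shape,bool)); r=np.hypot(P[:,0]-.517,P[:,1]+.1797)
    Q=P[(r<.035)&(P[:,2]>.133)&(P[:,2]<.146)]; print(n,len(Q),Q.mean(0),Q.min(0),Q.max(0),cv2.minEnclosingCircle((Q[:,:2]*1000).astype(np.float32)))
    R=P[(r<.022)&(P[:,2]>.12)]; print(len(R),R.mean(0),np.median(R[:,2]))
    from tilt import tilt; print(tilt(n,d,(.5237,-.2475),.09,.12))
E
```

```text
False
down t 55.85 tcp [ 0.4319  0.3686 -0.0242] op 0.0702 ff 0.0 F [-0.5  0.5 -0.4] M [ 0.   -0.11  0.04] q7 -1.35
grip t 56.48 tcp [ 0.4321  0.3681 -0.0242] op 0.0365 ff 35.0 F [-0.5 -0.6  2.1] M [-0.12 -0.2   0.06] q7 -1.35
scene 247 [ 0.51657737 -0.1840308   0.13925883] [ 0.48223645 -0.21375387  0.13326768] [ 0.54988212 -0.15584134  0.14570293] ((516.408447265625, -180.05657958984375), 34.240238189697266)
158 [ 0.51598697 -0.17961853  0.13798987] 0.13908483196397936
(array([ 0.0057, -0.0051,  0.1074]), 287)
top 224 [ 0.51704957 -0.1821595   0.13815166] [ 0.49020131 -0.21315991  0.13305828] [ 0.55108883 -0.15362286  0.14582698] ((521.5166015625, -184.8346710205078), 32.30674362182617)
174 [ 0.51677776 -0.18025465  0.1372005 ] 0.13725540898556055
(array([ 0.0016, -0.01  ,  0.1054]), 385)
```

```bash
python3 - <<'E'
from h import *
for n in("scene","top"):
    d=np.load(f"pan_{n}.npz")["d"]; P=pts(n,d,np.ones(d.shape,bool)); Q=P[(P[:,2]>.134)&(P[:,2]<.147)&(np.hypot(P[:,0]-.517,P[:,1]+.18)<.04)]
    for a in range(0,360,30):
        u=np.array((np.cos(np.deg2rad(a)),np.sin(np.deg2rad(a)))); v=Q[:,:2]-(.517,-.180); al=v@u; pe=abs(v@(-u[1],u[0])); m=(pe<.004)&(al>0); print(a,np.sort(al[m])[-3:].round(4),end=" ")
    print()
E
```

```text
0 [0.0229 0.0294 0.0329] 30 [0.0192 0.0218 0.0219] 60 [0.0228 0.023  0.0232] 90 [0.0224 0.0226 0.0241] 120 [0.0221 0.0221 0.0238] 150 [0.0208 0.0256 0.0257] 180 [0.0345 0.0348 0.0369] 210 [0.0226 0.0226 0.0232] 240 [0.0219 0.0253 0.0347] 270 [0.0338 0.0349 0.039 ] 300 [0.0361 0.0379 0.0381] 330 [0.0226 0.023  0.0234] 
0 [0.0185 0.0202 0.0211] 30 [0.022  0.0227 0.0234] 60 [0.023  0.0241 0.0247] 90 [0.0251 0.0253 0.0264] 120 [0.0247 0.0249 0.0257] 150 [0.0215 0.0245 0.0254] 180 [0.0237 0.0268 0.0353] 210 [0.0175 0.0216 0.0226] 240 [0.0201 0.0217 0.0341] 270 [0.0384 0.0385 0.0385] 300 [0.0323 0.034  0.0362] 330 [0.0193 0.0202 0.0225]
```

```bash
python3 - <<'E'
from h import *
p=(.5165,-.1786)
arm.move_linear((.4318,.368,.07),speed=.3)
arm.move_ptp((*p,.165),q(95)); st("over")
arm.move_linear((*p,.121),speed=.15)
print(arm.move_linear((*p,.109),speed=.04,stop_force=4)); st("down")
E
```

```text
over t 59.07 tcp [ 0.5169 -0.1768  0.165 ] op 0.0365 ff 35.0 F [ 0.2  0.4 -4. ] M [-0.05 -0.1  -0.01] q7 -0.11
True
down t 59.8 tcp [ 0.5184 -0.1784  0.1136] op 0.0369 ff 35.0 F [0.9 0.4 3.8] M [-0.05 -0.    0.08] q7 -0.16
```

```bash
python3 - <<'E'
from tilt import *
arm.set_gripper(.058); p=arm.sense()["tcp_pos"]; arm.move_linear((.5175,p[1],.19),speed=.2); st("clear")
im,d=arm.grab_frame("scene"); P=pts("scene",d,np.ones(d.shape,bool)); Q=P[(np.hypot(P[:,0]-.517,P[:,1]+.18)<.03)&(P[:,2]>.165)&(P[:,2]<.2)]; print(len(Q),Q.mean(0).round(4),Q[:,2].max())
print(tilt("scene",d,(.5237,-.2475),.09,.12))
E
```

```text
clear t 60.92 tcp [ 0.5168 -0.1787  0.1893] op 0.0579 ff 0.0 F [ 0.1 -0.6 -0.1] M [-0.   -0.11  0.01] q7 -0.08
140 [ 0.5164 -0.174   0.1734] 0.18438499688589038
(array([ 0.0078, -0.0106,  0.1075]), 241)
```

Depth shows the weight upright in the pan, with its top at about 0.18 m (0.138 floor + 0.042), and the holder level at its home height. The gripper is clear of everything, so I'm handing in.

```bash
python3 -c "
from rig import arm
print(arm.sign_off(), arm.sense()['time'])"
```

```text
the job is handed in; nothing more can be done
the job is handed in; nothing more can be done
```

I handed the job in just after 60.9 s: the holder is keyed and level on the flange, the arm was lowered under control until its wheel touched the specimen, and the 500 g weight stands in the pan; the holder and weight were checked by depth only, as my 10 pictures were used up, and seating the holder took several tries because it slipped and tilted in the grip.

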